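# Fit the closing spring of a circuit-board clamp

## Task

Fit the loose tension spring to the circuit-board clamp: feel for the hole in the sliding jaw's ear and hook the spring's bent-down leg into it, then stretch the spring and drop its eye over the clamp's post, so that it sits down under the post's beak and the jaw is pulled shut on the board. Let go of the spring when it is fitted. Feel your way gently (no knock or push on the clamp above 20 N), do not overstretch the spring (no more than about 32 mm longer than it is at rest), and leave the solder spool, the jar and the screwdriver where they are.

Things in the scene. Friction and masses are not known exactly. Their poses are not given: they have to be found in the camera images.
- tab (a point): Grip point of the loose tension spring: centre of its upright flat steel pull tab, 20 mm long (x), 10 mm thick (y), top 14 mm above this point. z up, x along the spring from eye to leg. The spring's axis is level, 26 mm below. The tab moves with the eye. It starts upright in the groove of the wooden block, leg and eye overhanging its ends. About 90 g; stiff except along its axis.
- leg (a point): Centre of the flat lower end of the spring's leg: a straight 6 mm steel pin pointing down, its end 26 mm below the spring's axis; at rest 56 mm in +x of the tab point and 52 mm below it. A level 6 mm wire joins it to the coils (14 mm diameter, from 12 mm behind the leg). Leg to eye is 85 mm at rest; it stretches from 1 N on, then 200 N per metre (6 N at 25 mm).
- eye_centre (a point): Centre of the spring's eye, on the spring's axis: a flat-lying steel ring, hole of 15 mm diameter with vertical axis, 23 mm outside diameter, 5 mm thick. It lies 29 mm in -x of the tab point and 26 mm below it, always.
- ear (a point): Nominal place of the hole at the top of the sliding jaw's ear plate, 36 mm above the bench: z up, x from post to ear, jaw slides along x. The plate (22 x 38 mm, 12 mm thick, 14 mm free below) is set by hand: the hole's true centre lies up to 7 mm off this point in +y or -y (not measured), 0 in x. Round through hole, 8 mm. Jaws and board are on the +y side, no higher.
- post (a point): Centre of the post's shaft at its shoulder (18 mm disc, 36 mm above the bench). Axes as the ear's. Shaft 9 mm thick, 8 mm high, then a 3 mm head (top at 11 mm), 9 mm wide, reaching from 7.5 mm in -x (a 3 mm beak) to 4.5 mm in +x. Eye seated under the beak: centre 3 mm in +x, 2.5 mm up, spring stretched 20 mm. Jaw shut: ear point 109 mm in +x.
- jaw (a joint): Position of the sliding jaw, m: 0 = shut on the board, up to 0.014 = open (towards +x). It starts open and needs about 2 N to slide; the pull of the spring shuts it.
- block: Wooden rest block, fixed, 66 mm (x) x 60 mm x 41 mm high, origin at the centre of its underside, with a groove 16 mm wide and 6 mm deep along its x, in which the spring lies (leg at the +x end).
- clamp: Circuit-board clamp, fixed to the bench: a dark steel base plate 200 x 122 x 10 mm, two aluminium jaws 36 mm high, a green circuit board between them, and on the -y side the ear plate with the hole (+x end) and the post (-x end). Origin at the underside, 42 mm in +y of the middle between post and ear.
- spool: Solder spool, 50 mm diameter, 36 mm high, loose, standing; origin at its underside. Leave alone.
- flux: Small jar, 34 mm diameter, 55 mm high, loose; origin at its underside. Leave alone.
- driver: Screwdriver with a black handle, loose, lying on the bench. Leave alone.
Things that resemble listed ones, but are neither listed nor needed, are in the scene too. Of the things shaped like the part that bears tab, the bare steel one is meant.

How it is judged:
By the outcome, as a careful person would: the job done as asked, in the order asked, and still so for the second after the job is handed in, with the robot touching nothing.
It also fails if it takes over 72 s, if anything falls off the work surface, if the arm or the gripper's body presses on something with over 40 N, if the wrist force passes 120 N, or if a joint passes its speed limit or range.

## Robot

A 6-joint arm with a two-finger parallel gripper is mounted at the origin on the work surface. World frame = base frame: x ahead of the robot, y to its left, z up, the work surface at z = 0. Lengths are in m, angles in rad, forces in N, time in s.
With the tool pointing down it reaches from about 0.35 to 0.8 m from the base axis. Payload 7.3 kg.
Tool frame: the origin (TCP) lies at the very end of the fingers, on their centre line; the grasp point (between the pads) lies 19 mm behind it; z points along the fingers, y is the direction in which the jaws open and shut (so a half turn about z gives the same grasp; the last joint's range is limited). The gripper opens to 85 mm and grips with 20 to 120 N. Pads are 22 mm wide; open, the fingers measure 114 mm over their backs; the gripper's body (76 mm by 85 mm) begins 54 mm behind the grasp point. The pads swing forward as they close: fully open they stand 13 mm farther back than shut.
Start: joints at [-1.251, 0.342, 1.524, -0, 1.275, -0.146], TCP at [0.236, -0.469, 0.231] pointing down, gripper open.
Joint ranges: [-2.53, 2.53], [-0.77, 2.02], [0.04, 2.7], [-1, 4.14], [0.28, 2.66], [-3.11, 3.11]. Speed limits (rad/s): [2.57, 2.57, 3.14, 3.14, 3.14, 3.14].

## Interface

Orientations are given as a rotation vector (axis times angle).
In Python, from plant import get_state, optics, arm gives the robot as it stands. The module is installed in compiled form; this text tells all that it offers.
- The arm moves only by the tool step_arm, never from a script. Its argument "series" is a list of rows, each an object with "rot": the turn, a rotation vector about the tool's x, y, z in degrees, a list of three; "offset": the shift along the tool's x, y, z in mm, a list of three; "claw": the finger opening in mm, from 0 to 85.4. In form: [{"rot": [wx, wy, wz], "offset": [tx, ty, tz], "claw": claw}, ...]. A call has 1 to 12 rows; each row is the pose to reach, as a shift and turn from the pose commanded when the call began, along the tool's axes at that moment; what a row does not reach only later rows make up. A row lasts 1/10 s, in which the tool goes at most 50 mm and 8.59 degrees, less where a joint would pass 70% of its speed; a pose out of reach is approached as far as the arm can. A call with a gripper value outside its range is refused whole. The fingers move at their own pace and stop on an object; the grip force is fixed at half the most. Time passes only in rows, so rows that repeat a pose let the fingers close. It gives the time, the measured TCP pose, the force and the opening at its end, in the units of the state.
- get_state(): the state, without advancing time (a new reading comes with each control period).
- optics.snapshot(name): name is "side" or "top" or "wrist"; returns the picture (384x512x3 uint8, red, green, blue); there is no depth.
- optics.camera_params(name): a dict with "camera_matrix" (3x3 intrinsics, pixels), "distortion" ([k1, k2, p1, p2, k3] as OpenCV has them; the pictures are not rectified), "cam_to_world" (4x4, takes a point from camera to world coordinates). Camera axes: x right, y down, z forward; pixel columns grow to the right and rows downward; lengths in m; the calibration is good to about 2 mm. A picture is of the moment at which its call begins: read the wrist's pose just before it. camera_params takes no time and is no camera call; for the wrist camera it gives the pose at the moment of the call.
- arm.hand_in(): hands the job in, once; it reports no verdict.
The state is a dict: "time_s": time; "qpos": joint angles; "joint_vel": joint speeds; "effort": joint torques, N m; "tool_pos": TCP position; "orientation": TCP orientation; "ft_force": force on the tool from outside, world axes, zero at the start; "wrist_torque": the same for the moment, N m; "opening": finger opening in m.
Only numpy, scipy, OpenCV 4.12 (cv2) and the standard library are available. Lean on these libraries where they do the work, as an engineer would, in place of code of your own. Each camera call takes 0.05 s, during which the arm holds its last target. There are 200 camera calls.

## Working session

There is one attempt and no reset: what is moved stays moved. The work goes in short steps, Python scripts to look and compute and a tool call to move; the robot and the scene stay as the last step left them, time stands still between calls to the robot, and variables do not carry over. Pictures are saved under pics/ and viewed, about 8 in all and at most 12, crops included, and the job is handed in when it is done.

Besides the shell and the picture viewer there is one more tool, called after "Call:" by a JSON object that holds its "name" and its "arguments". step_arm: Moves the arm, as the interface text tells. Its arguments: {"type":"object","properties":{"series":{"type":"array"}},"required":["series"]}

```bash
mkdir -p pics; cat > h.py <<'E'
import numpy as np, cv2
from plant import get_state, optics, arm
from scipy.spatial.transform import Rotation as R
def snap(cam,name,crop=None,scale=1):
    p=optics.camera_params(cam); im=optics.snapshot(cam)
    np.savez('pics/'+name,K=p['camera_matrix'],D=p['distortion'],T=p['cam_to_world'],im=im)
    if crop: x0,y0,x1,y1=crop; im=im[y0:y1,x0:x1]
    im=cv2.resize(im,None,fx=scale,fy=scale,interpolation=cv2.INTER_CUBIC)
    cv2.imwrite('pics/'+name+'.png',im[:,:,::-1])
def ray(name,uv):
    d=np.load('pics/'+name+'.npz'); T=d['T']
    n=cv2.undistortPoints(np.array([[uv]],float),np.array(d['K']),np.array(d['D'])).ravel()
    return T[:3,3],T[:3,:3]@np.array([n[0],n[1],1])
def atz(name,uv,z):
    o,v=ray(name,uv); return o+v*(z-o[2])/v[2]
def proj(name,P):
    d=np.load('pics/'+name+'.npz'); T=np.linalg.inv(d['T'])
    return cv2.projectPoints(np.atleast_2d(np.array(P,float)),cv2.Rodrigues(T[:3,:3])[0],T[:3,3],np.array(d['K']),np.array(d['D']))[0].reshape(-1,2)
def crop(name,c,s):
    im=np.load('pics/'+name+'.npz')['im']; x0,y0,x1,y1=c
    cv2.imwrite('pics/%s_c%d.png'%(name,x0),cv2.resize(im[y0:y1,x0:x1],None,fx=s,fy=s,interpolation=cv2.INTER_CUBIC)[:,:,::-1])
E
python3 - <<'E'
from h import *
s=get_state(); print(s)
snap('top','top1'); snap('side','side1'); snap('wrist','w1')
a=np.hstack([np.load('pics/%s.npz'%n)['im'] for n in('top1','side1')])
for n in('top1','side1','w1'): print(n,np.load('pics/%s.npz'%n)['T'].round(3))
E
```

```text
{'time_s': 0.0, 'qpos': array([-1.25102135e+00,  3.42719894e-01,  1.52504803e+00, -3.71300304e-05,
        1.27541194e+00, -1.46018067e-01]), 'joint_vel': array([ 0.00026742, -0.00019786, -0.00077742,  0.00095475,  0.00142877,
        0.00021082]), 'effort': array([ 2.49762292e-03, -4.33674610e+01, -2.46007472e+01,  1.11954321e-04,
        7.89256330e-03, -1.68675058e-05]), 'tool_pos': array([ 0.23566172, -0.46866511,  0.23061661]), 'orientation': array([-3.05523636e+00, -7.24721875e-01,  2.71769228e-04]), 'ft_force': array([ 0.12754487, -0.11220622, -0.20392415]), 'wrist_torque': array([-0.00577371, -0.01282643,  0.02628838]), 'opening': 0.08505482741274004}
top1 [[-0.015 -0.979  0.201  0.385]
 [-1.     0.015  0.002 -0.003]
 [-0.005 -0.201 -0.98   1.134]
 [ 0.     0.     0.     1.   ]]
side1 [[-0.995 -0.055  0.085  0.526]
 [-0.102  0.482 -0.87   0.708]
 [ 0.007 -0.874 -0.485  0.486]
 [ 0.     0.     0.     1.   ]]
w1 [[ 0.448 -0.862 -0.235  0.295]
 [-0.894 -0.433 -0.116 -0.439]
 [-0.002  0.262 -0.965  0.374]
 [ 0.     0.     0.     1.   ]]
```

View pics/top1.png

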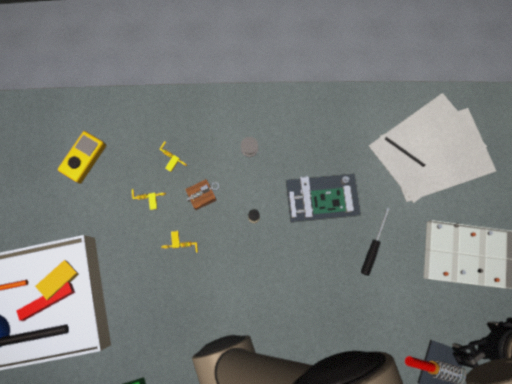

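View pics/side1.png

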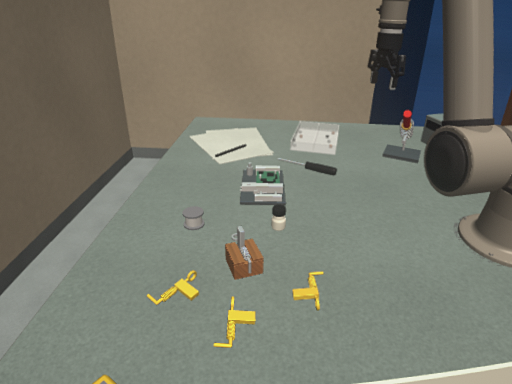

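The top view shows the block at (201,194) and the clamp at (323,198). The yellow springs are decoys. I'll enlarge this area.

```bash
python3 - <<'E'
from h import *
im=np.load('pics/top1.npz')['im']; s=np.load('pics/side1.npz')['im']
f=lambda a,x0,y0,x1,y1,k:cv2.resize(a[y0:y1,x0:x1],None,fx=k,fy=k,interpolation=cv2.INTER_CUBIC)
a=f(im,180,165,280,225,4); b=f(im,275,165,375,225,4); c=f(s,215,215,315,285,4); d=f(s,220,155,320,225,4)
cv2.imwrite('pics/m1.png',np.vstack([np.hstack([a,b]),np.hstack([c,d])])[:,:,::-1])
for uv in [(201,194),(323,198),(350,180),(292,183)]: print(uv,atz('top1',uv,0.04).round(3))
E
```

```text
(201, 194) [0.599 0.144 0.04 ]
(323, 198) [ 0.582 -0.193  0.04 ]
(350, 180) [ 0.632 -0.271  0.04 ]
(292, 183) [ 0.626 -0.108  0.04 ]
```

View pics/m1.png

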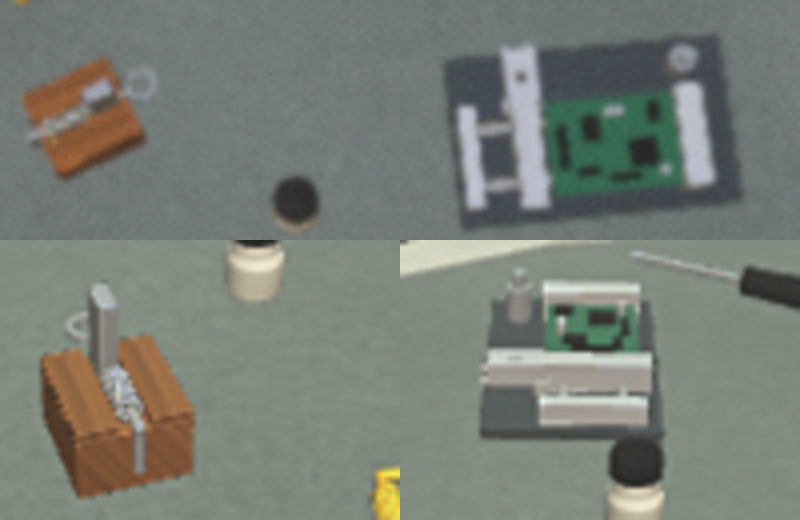

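The crops show the eye at about (215.2,186), the leg at (189,198.8) and the tab top at (205,188.8). The post head is at (345.7,179.5), and the ear's hole is visible as a dark dot at (305.2,184).

```bash
python3 - <<'E'
from h import *
e=atz('top1',(215.2,186),.042);l=atz('top1',(188.7,198.8),.042);t=atz('top1',(204.7,188.5),.082)
p=atz('top1',(345.7,179.5),.047);h=atz('top1',(305.2,184),.036)
for n,x in zip('eltph',(e,l,t,p,h)): print(n,x.round(4))
f=lambda a,b:(np.linalg.norm((b-a)[:2]),np.degrees(np.arctan2((b-a)[1],(b-a)[0])))
print('spring',f(e,l),'clamp',f(p,h), 'e->t',f(e,t))
s=get_state(); M=R.from_rotvec(s['orientation']).as_matrix(); print(M.round(3))
# tool x azimuth
print('toolx az',np.degrees(np.arctan2(M[1,0],M[0,0])))
d=(l-e)[:2]/np.linalg.norm((l-e)[:2]); T=(e[:2]+29*.001*d); print('tab',T)
print('shift tool to tab above z .16:',M.T@(np.r_[T,.16]-s['tool_pos'])*1000)
C=np.load('pics/w1.npz'); print('cam in tool', (M.T@(C['T'][:3,3]-s['tool_pos'])).round(3),(M.T@C['T'][:3,:3]).round(2))
E
```

```text
e [0.6201 0.1047 0.042 ]
l [0.5852 0.1778 0.042 ]
t [0.6051 0.1288 0.082 ]
p [ 0.6318 -0.2572  0.047 ]
h [ 0.6231 -0.1455  0.036 ]
spring (np.float64(0.08099809974025533), np.float64(115.54489195412428)) clamp (np.float64(0.11202520122127592), np.float64(94.423449986411)) e->t (np.float64(0.028361744451997614), np.float64(121.90777675704474))
[[ 0.893  0.449 -0.   ]
 [ 0.449 -0.893  0.001]
 [ 0.    -0.001 -1.   ]]
toolx az 26.688222323204084
tab [0.60759872 0.13089789]
shift tool to tab above z .16: [ 601.56214045 -368.68904125   71.31547988]
cam in tool [ 0.066 -0.    -0.143] [[-0.   -0.96 -0.26]
 [ 1.   -0.   -0.  ]
 [ 0.   -0.26  0.96]]
```

Call:
{"name": "step_arm", "arguments": {"series": [{"rot": [0, 0, -89], "offset": [602, -369, 61], "claw": 85}, {"rot": [0, 0, -89], "offset": [602, -369, 61], "claw": 85}, {"rot": [0, 0, -89], "offset": [602, -369, 61], "claw": 85}, {"rot": [0, 0, -89], "offset": [602, -369, 61], "claw": 85}, {"rot": [0, 0, -89], "offset": [602, -369, 61], "claw": 60}, {"rot": [0, 0, -89], "offset": [602, -369, 61], "claw": 50}, {"rot": [0, 0, -89], "offset": [602, -369, 61], "claw": 50}, {"rot": [0, 0, -89], "offset": [602, -369, 61], "claw": 50}, {"rot": [0, 0, -89], "offset": [602, -369, 61], "claw": 50}, {"rot": [0, 0, -89], "offset": [602, -369, 61], "claw": 50}, {"rot": [0, 0, -89], "offset": [602, -369, 61], "claw": 50}, {"rot": [0, 0, -89], "offset": [602, -369, 61], "claw": 50}]}}

```text
time_s: 1.35
tool_pos: [0.5515, 0.041, 0.1793]
orientation: [-1.67, -2.661, 0.0]
ft_force: [-0.0, -1.2, 0.3]
opening: 0.0499
```

```bash
python3 - <<'E'
from h import *
s=get_state(); print(s['time_s'],s['tool_pos'],s['joint_vel'],s['orientation'])
E
```

```text
1.35 [0.5515262  0.0409942  0.17930524] [ 0.83137427  0.53311077 -0.73510335 -0.00411883  0.18910927  0.87397876] [-1.66952398e+00 -2.66118638e+00  4.13141952e-04]
```

Call:
{"name": "step_arm", "arguments": {"series": [{"rot": [0, 0, 0], "offset": [46, 76, 8], "claw": 50}, {"rot": [0, 0, 0], "offset": [46, 76, 8], "claw": 50}, {"rot": [0, 0, 0], "offset": [46, 76, 8], "claw": 50}, {"rot": [0, 0, 0], "offset": [46, 76, 8], "claw": 50}, {"rot": [0, 0, 0], "offset": [46, 76, 8], "claw": 50}]}}

```text
time_s: 1.85
tool_pos: [0.5989, 0.1126, 0.1714]
orientation: [-1.672, -2.659, 0.001]
ft_force: [0.2, -0.1, 0.3]
opening: 0.0499
```

```bash
python3 - <<'E'
from h import *
snap('wrist','w2',scale=1.5)
s=get_state(); print(s['time_s'],s['tool_pos'],s['ft_force'],s['orientation'])
E
```

```text
1.9 [0.59900769 0.11230656 0.1717202 ] [-0.8939851  -0.87843584 -0.48304207] [-1.67350187e+00 -2.65863859e+00  7.85989947e-04]
```

View pics/w2.png

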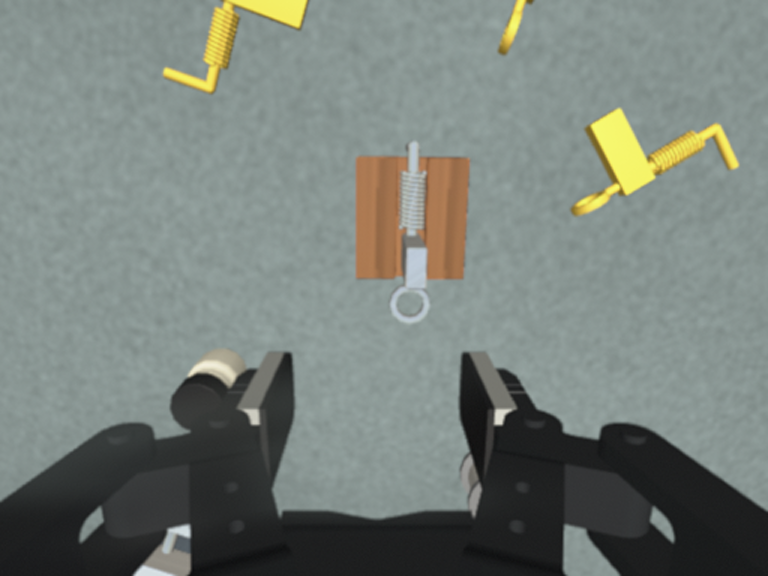

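The wrist view shows the eye at (273.3,202.7), the tab's top face at (277.3,178) and the leg bend at (275.7,97.5), all in original pixels.

```bash
python3 - <<'E'
from h import *
e=atz('w2',(273.3,202.7),.0445);l=atz('w2',(275.7,97.5),.045);t=atz('w2',(277.3,178),.082)
for n,x in zip('elt',(e,l,t)): print(n,x.round(4))
b1=atz('w2',(467/1.5,157/1.5),.041);b2=atz('w2',(464/1.5,278/1.5),.041);b3=atz('w2',(357/1.5,157/1.5),.041);b4=atz('w2',(357/1.5,278/1.5),.041)
f=lambda a,b:(np.linalg.norm((b-a)[:2]),np.degrees(np.arctan2((b-a)[1],(b-a)[0])))
print(f(e,l),f(b2,b1),f(b4,b3),f(e,t))
s=get_state();M=R.from_rotvec(s['orientation']).as_matrix();print(np.degrees(np.arctan2(M[1,0],M[0,0])))
print('tool d to t', M.T@(t-s['tool_pos'])*1000)
E
```

```text
e [0.6224 0.1072 0.0445]
l [0.5861 0.1838 0.045 ]
t [0.6095 0.1338 0.082 ]
(np.float64(0.08481790979280003), np.float64(115.35859245112177)) (np.float64(0.06538269544657944), np.float64(116.76616047363375)) (np.float64(0.06531924008258225), np.float64(115.05168685642052)) (np.float64(0.02961817215386187), np.float64(115.826346296799))
115.62260301836461
tool d to t [14.88282914 18.78357127 89.70854918]
```

Call:
{"name": "step_arm", "arguments": {"series": [{"rot": [0, 0, 0], "offset": [15, 19, 30], "claw": 40}, {"rot": [0, 0, 0], "offset": [15, 19, 70], "claw": 40}, {"rot": [0, 0, 0], "offset": [15, 19, 105], "claw": 40}, {"rot": [0, 0, 0], "offset": [15, 19, 119], "claw": 40}, {"rot": [0, 0, 0], "offset": [15, 19, 119], "claw": 40}, {"rot": [0, 0, 0], "offset": [15, 19, 119], "claw": 25}, {"rot": [0, 0, 0], "offset": [15, 19, 119], "claw": 25}]}}

```text
time_s: 2.6
tool_pos: [0.6115, 0.1349, 0.055]
orientation: [1.671, 2.656, 0.004]
ft_force: [0.3, -0.3, -0.2]
opening: 0.0249
```

```bash
python3 - <<'E'
from h import *
snap('wrist','w3',scale=1.5)
s=get_state(); print(s['time_s'],s['tool_pos'],s['ft_force'],s['orientation'])
E
```

```text
2.65 [0.61133562 0.13498034 0.05485884] [-0.13239462 -0.49929643  0.4646652 ] [1.67083573 2.65679684 0.00356282]
```

View pics/w3.png

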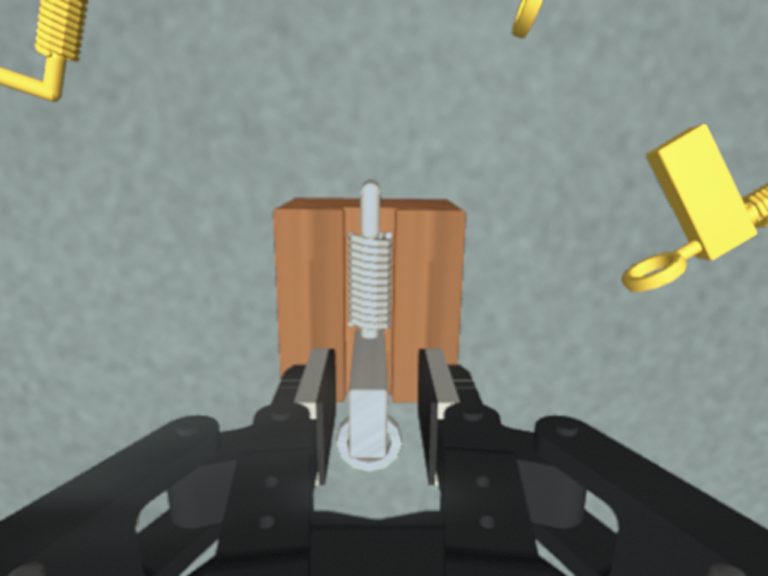

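The tab is centred at about x=368 between fingers centred at about x=376, so I'll shift 2 mm in -y and close.

Call:
{"name": "step_arm", "arguments": {"series": [{"rot": [0, 0, 0], "offset": [0, -2, 2], "claw": 25}, {"rot": [0, 0, 0], "offset": [0, -2, 2], "claw": 18}, {"rot": [0, 0, 0], "offset": [0, -2, 2], "claw": 5}, {"rot": [0, 0, 0], "offset": [0, -2, 2], "claw": 0}, {"rot": [0, 0, 0], "offset": [0, -2, 2], "claw": 0}, {"rot": [0, 0, 0], "offset": [0, -2, 2], "claw": 0}, {"rot": [0, 0, 0], "offset": [0, -2, 2], "claw": 0}]}}

```text
time_s: 3.35
tool_pos: [0.6082, 0.1342, 0.051]
orientation: [1.672, 2.66, -0.0]
ft_force: [-2.5, -1.1, 5.4]
opening: 0.0093
```

Call:
{"name": "step_arm", "arguments": {"series": [{"rot": [0, 0, 0], "offset": [0, 0, -10], "claw": 0}, {"rot": [0, 0, 0], "offset": [0, 0, -40], "claw": 0}, {"rot": [0, 0, 0], "offset": [0, 0, -75], "claw": 0}, {"rot": [0, 0, 0], "offset": [0, 0, -75], "claw": 0}, {"rot": [0, 0, 0], "offset": [0, 0, -75], "claw": 0}, {"rot": [0, 0, 0], "offset": [0, 0, -75], "claw": 0}]}}

```text
time_s: 3.95
tool_pos: [0.6075, 0.1342, 0.1246]
orientation: [-1.671, -2.658, 0.002]
ft_force: [0.1, -0.5, -1.6]
opening: 0.0089
```

Call:
{"name": "step_arm", "arguments": {"series": [{"rot": [0, 0, 0], "offset": [-10, -6, -30], "claw": 0}, {"rot": [0, 0, 4], "offset": [-40, -25, -46], "claw": 0}, {"rot": [0, 0, 8], "offset": [-80, -50, -46], "claw": 0}, {"rot": [0, 0, 12], "offset": [-120, -75, -46], "claw": 0}, {"rot": [0, 0, 16], "offset": [-160, -100, -46], "claw": 0}, {"rot": [0, 0, 21], "offset": [-200, -125, -46], "claw": 0}, {"rot": [0, 0, 21], "offset": [-240, -150, -46], "claw": 0}, {"rot": [0, 0, 21], "offset": [-280, -172, -46], "claw": 0}, {"rot": [0, 0, 21], "offset": [-300, -186, -46], "claw": 0}, {"rot": [0, 0, 21], "offset": [-307, -190, -46], "claw": 0}, {"rot": [0, 0, 21], "offset": [-307, -190, -46], "claw": 0}, {"rot": [0, 0, 21], "offset": [-307, -190, -46], "claw": 0}]}}

```text
time_s: 5.15
tool_pos: [0.57, -0.2235, 0.1709]
orientation: [-2.127, -2.31, -0.0]
ft_force: [0.3, 0.3, -0.5]
opening: 0.009
```

```bash
python3 - <<'E'
from h import *
snap('wrist','w4',scale=1.5)
s=get_state(); print(s['time_s'],s['tool_pos'],s['ft_force'],s['orientation'],s['joint_vel'])
E
```

```text
5.2 [ 0.57021295 -0.22316488  0.17120906] [ 0.55230591  0.15336141 -0.8383746 ] [-2.12627736e+00 -2.31108854e+00 -2.08548001e-04] [ 0.00839681 -0.00578312 -0.00401017 -0.00160467 -0.00095739 -0.00210784]
```

View pics/w4.png

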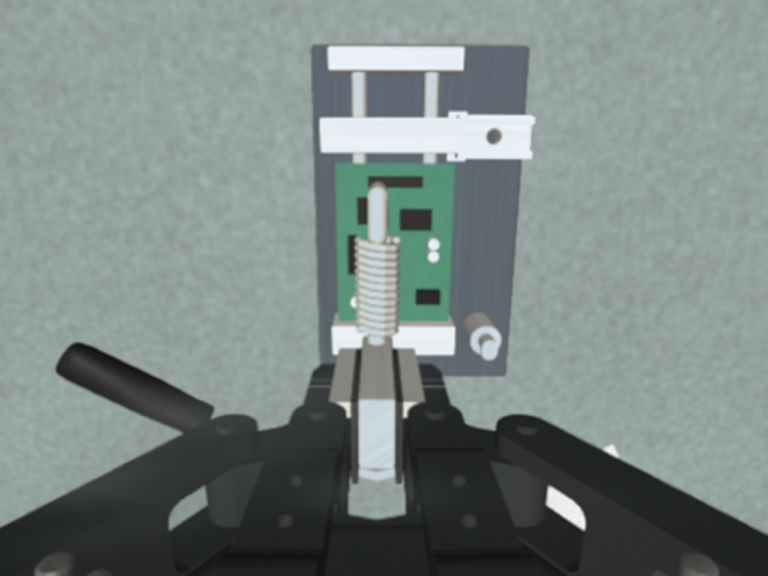

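The clamp is well in view. The hole is at (494,135.5), the post shoulder disc at (485,340) and the post head at (488,349), with the leg bend at (377,188), all in 1.5x pixels.

```bash
python3 - <<'E'
from h import *
g=lambda u,v,z:atz('w4',(u/1.5,v/1.5),z)
h=g(494,135.5,.036);d=g(485,341,.036);hd=g(488.5,350,.047)
c=[g(*q,.010) for q in((527,47),(505,376),(313,47))]
az=lambda a,b:(np.linalg.norm((b-a)[:2]).round(4),np.degrees(np.arctan2((b-a)[1],(b-a)[0])).round(2))
print('hole',h,'disc',d,'head',hd); print('plate',az(c[1],c[0]),az(c[2],c[0]),'post-hole',az(d,h),az(hd,h))
ear=[g(534,116,.036),g(532,159,.036),g(447,112,.036),g(447,160,.036)]; print(np.round(ear,4).tolist())
s=get_state();M=R.from_rotvec(s['orientation']).as_matrix();print('tool az',np.degrees(np.arctan2(M[1,0],M[0,0])))
xh=M[:,0]
# predicted leg bend top, tab top, with assumed offsets
P=s['tool_pos']+xh*np.array([[.055],[.055]])+np.array([[0,0,-.006],[0,0,-.009]]);print('leg px',proj('w4',P)*1.5)
P=[s['tool_pos']+xh*a+np.array([0,0,.031]) for a in(-.011,.009)];print('tab top ends px',proj('w4',P)*1.5)
# clamp-frame ear extents
u=(hd-h);u[2]=0;u=-u/np.linalg.norm(u);v=np.cross([0,0,1],u)
for e in ear: print('ear corner rel hole (x,y mm)',((e-h)@u*1e3).round(1),((e-h)@v*1e3).round(1))
b0=(c[0]+c[1])/2; print('plate -y edge rel hole',((c[0]-h)@v*1e3).round(1),((c[1]-h)@v*1e3).round(1),'+y edge',((c[2]-h)@v*1e3).round(1))
print('disc rel head',((d-hd)@u*1e3).round(1),((d-hd)@v*1e3).round(1))
E
```

```text
hole [ 0.62559852 -0.14302453  0.036     ] disc [ 0.63662081 -0.25804718  0.036     ] head [ 0.63649732 -0.25927546  0.047     ]
plate (np.float64(0.1982), np.float64(94.84)) (np.float64(0.1188), np.float64(4.8)) post-hole (np.float64(0.1155), np.float64(95.47)) (np.float64(0.1168), np.float64(95.36))
[[0.6452, -0.1315, 0.036], [0.6476, -0.1533, 0.036], [0.5995, -0.1334, 0.036], [0.6023, -0.1576, 0.036]]
tool az 94.76983055688278
leg px [[377.33727867 193.43787352]
 [377.31864907 192.6474088 ]]
tab top ends px [[377.86942998 468.67245943]
 [377.81123192 397.35617213]]
ear corner rel hole (x,y mm) 9.7 -20.6
ear corner rel hole (x,y mm) -12.2 -20.9
ear corner rel hole (x,y mm) 12.0 25.1
ear corner rel hole (x,y mm) -12.4 24.6
plate -y edge rel hole -22.1 -20.3 +y edge 96.7
disc rel head 1.2 -0.2
```

Call:
{"name": "step_arm", "arguments": {"series": [{"rot": [0, 0, 0], "offset": [10, 30, 10], "claw": 0}, {"rot": [0, 0, 0], "offset": [20, 62, 40], "claw": 0}, {"rot": [0, 0, 0], "offset": [20, 62, 70], "claw": 0}, {"rot": [0, 0, 0], "offset": [20, 62, 88], "claw": 0}, {"rot": [0, 0, 0], "offset": [20, 62, 93], "claw": 0}, {"rot": [0, 0, 0], "offset": [20, 62, 93], "claw": 0}, {"rot": [0, 0, 0], "offset": [20, 62, 93], "claw": 0}, {"rot": [0, 0, 0], "offset": [20, 62, 93], "claw": 0}]}}

```text
time_s: 6.0
tool_pos: [0.631, -0.2, 0.0804]
orientation: [2.127, 2.309, 0.001]
ft_force: [-0.2, -0.3, -0.8]
opening: 0.009
```

```bash
python3 - <<'E'
from h import *
snap('wrist','w5'); snap('side','s5')
s=get_state(); print(s['time_s'],s['tool_pos'],s['ft_force'],s['orientation'])
f=lambda n,x0,y0,x1,y1,k:cv2.resize(np.load('pics/%s.npz'%n)['im'][y0:y1,x0:x1],None,fx=k,fy=k,interpolation=cv2.INTER_CUBIC)
cv2.imwrite('pics/m5.png',np.hstack([f('w5',180,90,330,290,2.5),f('s5',220,130,320,230,5)])[:,:,::-1])
M=R.from_rotvec(s['orientation']).as_matrix()
print('hole rel TCP tool',M.T@(np.array([.6256,-.1430,.036])-s['tool_pos'])*1e3)
E
```

```text
6.1 [ 0.63077331 -0.20009489  0.08003236] [-0.15809644  1.186655   -1.29791377] [2.12735501e+00 2.30872484e+00 1.03776367e-03]
hole rel TCP tool [57.37778353 -0.58184779 43.96463339]
```

View pics/m5.png

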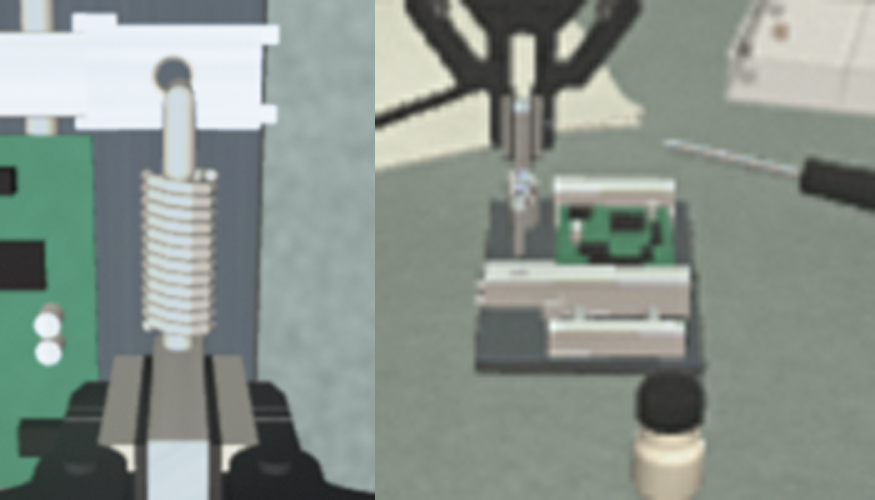

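The hole is visible just beyond the leg, at crop (173,75), which is pixel (249.2,120). The leg's bend is at about crop (179,88).

```bash
python3 - <<'E'
from h import *
d=np.load('pics/w5.npz');h=atz('w5',(249.2,120),.036)
s=get_state();M=R.from_rotvec(s['orientation']).as_matrix()
print('hole rel TCP',M.T@(h-s['tool_pos'])*1e3)
for dz in(-.006,-.009,-.035):
  p=s['tool_pos']+M[:,0]*.055+[0,0,dz]; print(dz,(proj('w5',p)[0]-[180,90])*2.5)
p=[s['tool_pos']+M[:,0]*a+[0,0,-.002] for a in(.011,.043)];print('coil axis',(proj('w5',p)-[180,90])*2.5)
E
```

```text
hole rel TCP [57.13469904 -0.69191914 43.96469909]
-0.006 [176.2064648   99.09090997]
-0.009 [176.16620016  97.70011868]
-0.035 [175.87303902  87.57456348]
coil axis [[176.47809064 343.58932833]
 [176.32446822 170.90926243]]
```

Call:
{"name": "step_arm", "arguments": {"series": [{"rot": [0, 0, 0], "offset": [2.3, -1.2, 0], "claw": 0}, {"rot": [0, 0, 0], "offset": [2.3, -1.2, 2], "claw": 0}, {"rot": [0, 0, 0], "offset": [2.3, -1.2, 4], "claw": 0}, {"rot": [0, 0, 0], "offset": [2.3, -1.2, 5], "claw": 0}, {"rot": [0, 0, 0], "offset": [2.3, -1.2, 6], "claw": 0}, {"rot": [0, 0, 0], "offset": [2.3, -1.2, 6], "claw": 0}, {"rot": [0, 0, 0], "offset": [2.3, -1.2, 6], "claw": 0}]}}

```text
time_s: 6.8
tool_pos: [0.6289, -0.1976, 0.0726]
orientation: [-2.129, -2.31, 0.0]
ft_force: [1.1, -0.6, -1.0]
opening: 0.0093
```

Call:
{"name": "step_arm", "arguments": {"series": [{"rot": [0, 0, 0], "offset": [0, 0, 0.7], "claw": 0}, {"rot": [0, 0, 0], "offset": [0, 0, 1.4], "claw": 0}, {"rot": [0, 0, 0], "offset": [0, 0, 2], "claw": 0}, {"rot": [0, 0, 0], "offset": [0, 0, 2], "claw": 0}]}}

```text
time_s: 7.2
tool_pos: [0.6288, -0.1976, 0.0705]
orientation: [-2.129, -2.31, 0.0]
ft_force: [0.4, -0.1, -1.1]
opening: 0.0088
```

Call:
{"name": "step_arm", "arguments": {"series": [{"rot": [0, 0, 0], "offset": [0, 0, 0.5], "claw": 0}, {"rot": [0, 0, 0], "offset": [0, 0, 1], "claw": 0}, {"rot": [0, 0, 0], "offset": [0, 0, 1.5], "claw": 0}, {"rot": [0, 0, 0], "offset": [0, 0, 1.5], "claw": 0}]}}

```text
time_s: 7.6
tool_pos: [0.6288, -0.1976, 0.0691]
orientation: [-2.129, -2.31, 0.0]
ft_force: [-0.7, 0.2, -0.8]
opening: 0.0089
```

Call:
{"name": "step_arm", "arguments": {"series": [{"rot": [0, 0, 0], "offset": [0, 0, 0.5], "claw": 0}, {"rot": [0, 0, 0], "offset": [0, 0, 1], "claw": 0}, {"rot": [0, 0, 0], "offset": [0, 0, 1], "claw": 0}]}}

```text
time_s: 7.9
tool_pos: [0.6288, -0.1976, 0.0681]
orientation: [-2.129, -2.31, 0.0]
ft_force: [-1.4, 0.5, -0.4]
opening: 0.0093
```

Call:
{"name": "step_arm", "arguments": {"series": [{"rot": [0, 0, 0], "offset": [0, 0, 0.5], "claw": 0}, {"rot": [0, 0, 0], "offset": [0, 0, 1], "claw": 0}, {"rot": [0, 0, 0], "offset": [0, 0, 1.5], "claw": 0}, {"rot": [0, 0, 0], "offset": [0, 0, 1.5], "claw": 0}]}}

```text
time_s: 8.3
tool_pos: [0.6288, -0.1976, 0.0666]
orientation: [-2.129, -2.31, 0.0]
ft_force: [0.5, 0.9, -1.7]
opening: 0.0089
```

Call:
{"name": "step_arm", "arguments": {"series": [{"rot": [0, 0, 0], "offset": [0, 0, 0.5], "claw": 0}, {"rot": [0, 0, 0], "offset": [0, 0, 1], "claw": 0}, {"rot": [0, 0, 0], "offset": [0, 0, 1.5], "claw": 0}, {"rot": [0, 0, 0], "offset": [0, 0, 1.5], "claw": 0}]}}

```text
time_s: 8.7
tool_pos: [0.6288, -0.1976, 0.0651]
orientation: [-2.129, -2.31, 0.0]
ft_force: [0.6, -0.1, 0.1]
opening: 0.0087
```

Call:
{"name": "step_arm", "arguments": {"series": [{"rot": [0, 0, 0], "offset": [0, 0.5, 2], "claw": 0}, {"rot": [0, 0, 0], "offset": [0, 1, 2], "claw": 0}, {"rot": [0, 0, 0], "offset": [0, 1.5, 2], "claw": 0}, {"rot": [0, 0, 0], "offset": [0, 1.5, 2], "claw": 0}]}}

```text
time_s: 9.1
tool_pos: [0.6304, -0.1975, 0.0632]
orientation: [2.129, 2.31, -0.0]
ft_force: [0.3, -0.9, -0.2]
opening: 0.0092
```

```bash
python3 - <<'E'
from h import *
snap('wrist','w6'); snap('side','s6')
s=get_state(); print(s['time_s'],s['tool_pos'],s['ft_force'])
f=lambda n,x0,y0,x1,y1,k:cv2.resize(np.load('pics/%s.npz'%n)['im'][y0:y1,x0:x1],None,fx=k,fy=k,interpolation=cv2.INTER_CUBIC)
cv2.imwrite('pics/m6.png',np.hstack([f('w6',180,90,330,290,2.5),f('s6',230,150,280,200,10)[:, :400]])[:,:,::-1])
E
```

```text
9.2 [ 0.63041458 -0.19747525  0.06319169] [-0.26824523 -1.20156245 -0.50785334]
```

View pics/m6.png

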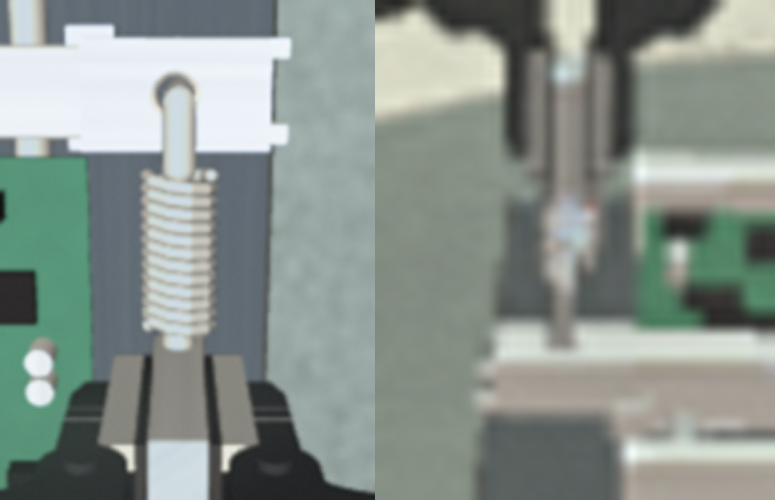

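The leg is in the hole: both views show it entering the ear, and it went down past 36 mm without resistance. Next I pull in stages, keeping the eye above the post head.

Call:
{"name": "step_arm", "arguments": {"series": [{"rot": [0, 0, -0.6], "offset": [0, 0, 1], "claw": 0}, {"rot": [0, 0, -1.2], "offset": [0, 0, 1.8], "claw": 0}, {"rot": [0, 0, -1.2], "offset": [-2, 0, 1.8], "claw": 0}, {"rot": [0, 0, -1.2], "offset": [-4, 0, 1.8], "claw": 0}, {"rot": [0, 0, -1.2], "offset": [-6, 0, 1.8], "claw": 0}, {"rot": [0, 0, -1.2], "offset": [-8, 0, 1.8], "claw": 0}, {"rot": [0, 0, -1.2], "offset": [-10, 0, 1.8], "claw": 0}, {"rot": [0, 0, -1.2], "offset": [-12, 0, 1.8], "claw": 0}, {"rot": [0, 0, -1.2], "offset": [-12, 0, 1.8], "claw": 0}, {"rot": [0, 0, -1.2], "offset": [-12, 0, 1.8], "claw": 0}]}}

```text
time_s: 10.2
tool_pos: [0.6313, -0.2095, 0.0613]
orientation: [2.105, 2.332, 0.0]
ft_force: [-1.0, 2.7, -2.1]
opening: 0.0094
```

```bash
python3 - <<'E'
from h import *
snap('wrist','w7')
s=get_state(); print(s['time_s'],s['tool_pos'],s['ft_force'],s['wrist_torque'])
crop('w7',(180,60,330,260),3)
E
```

```text
10.25 [ 0.6313351  -0.2094098   0.06132456] [-0.43487515  1.77105434 -1.64264462] [ 0.38228837 -0.03353401 -0.0319812 ]
```

View pics/w7_c180.png

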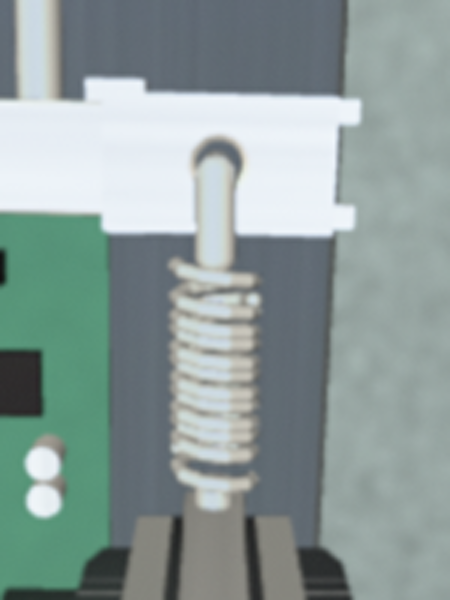

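The leg is in the hole, the coils are opening and the jaw has come up to the board. The hole centre is at crop (218,160), and I'll cross-check the post position against it.

```bash
python3 - <<'E'
from h import *
s=get_state();M=R.from_rotvec(s['orientation']).as_matrix()
a=np.radians(94.84);u=np.array([np.cos(a),np.sin(a)]);S=np.array([.6365,-.2579])
h=atz('w7',(180+218/3,60+160/3),.036);print('hole',h,'from post along',(h[:2]-S)@u*1e3, 'lat',(h[:2]-S)@np.array([-u[1],u[0]])*1e3)
print('tool az',np.degrees(np.arctan2(M[1,0],M[0,0])),'eye now rel post (x,y)',[float((s['tool_pos'][:2]-.030*M[:2,0]-S)@w*1e3) for w in (u,np.array([-u[1],u[0]]))])
print('leg-TCP if taut', (h[:2]-s['tool_pos'][:2])@M[:2,0]*1e3)
E
```

```text
hole [ 0.62582619 -0.14844298  0.036     ] from post along 109.96730613107778 lat 1.4004785340821486
tool az 95.88529485200515 eye now rel post (x,y) [18.75806902762299, 0.5079094873229033]
leg-TCP if taut 61.21034157357519
```

Call:
{"name": "step_arm", "arguments": {"series": [{"rot": [0, 0, 0], "offset": [-3, 0.1, 0], "claw": 0}, {"rot": [0, 0, 0], "offset": [-6, 0.2, 0], "claw": 0}, {"rot": [0, 0, 0], "offset": [-9, 0.3, 0], "claw": 0}, {"rot": [0, 0, 0], "offset": [-12, 0.3, 0], "claw": 0}, {"rot": [0, 0, 0], "offset": [-15, 0.3, 0], "claw": 0}, {"rot": [0, 0, 0], "offset": [-18, 0.3, 0], "claw": 0}, {"rot": [0, 0, 0], "offset": [-19.5, 0.3, 0], "claw": 0}, {"rot": [0, 0, 0], "offset": [-20.5, 0.3, 0], "claw": 0}, {"rot": [0, 0, 0], "offset": [-20.5, 0.3, 0], "claw": 0}, {"rot": [0, 0, 0], "offset": [-20.5, 0.3, 0], "claw": 0}]}}

```text
time_s: 11.25
tool_pos: [0.6335, -0.2292, 0.0611]
orientation: [-2.103, -2.332, -0.0]
ft_force: [-0.5, 6.4, -3.4]
opening: 0.0091
```

```bash
python3 - <<'E'
from h import *
snap('wrist','w8'); snap('side','s8')
s=get_state(); print(s['time_s'],s['tool_pos'],s['ft_force'],s['wrist_torque'])
M=R.from_rotvec(s['orientation']).as_matrix()
a=np.radians(94.84);u=np.array([np.cos(a),np.sin(a)]);S=np.array([.6365,-.2579])
print('eye rel post',[float((s['tool_pos'][:2]-.030*M[:2,0]-S)@w*1e3) for w in (u,np.array([-u[1],u[0]]))])
f=lambda n,x0,y0,x1,y1,k:cv2.resize(np.load('pics/%s.npz'%n)['im'][y0:y1,x0:x1],None,fx=k,fy=k,interpolation=cv2.INTER_CUBIC)
cv2.imwrite('pics/m8.png',np.hstack([f('w8',180,50,320,250,2.5),f('s8',225,135,275,185,10)[:, :440]])[:,:,::-1])
E
```

```text
11.35 [ 0.63347343 -0.22919769  0.06109833] [-0.61364927  5.55560359 -1.43889848] [1.0996405  0.11367767 0.01636713]
eye rel post [-1.1395870750314074, 0.043225281158318446]
```

View pics/m8.png

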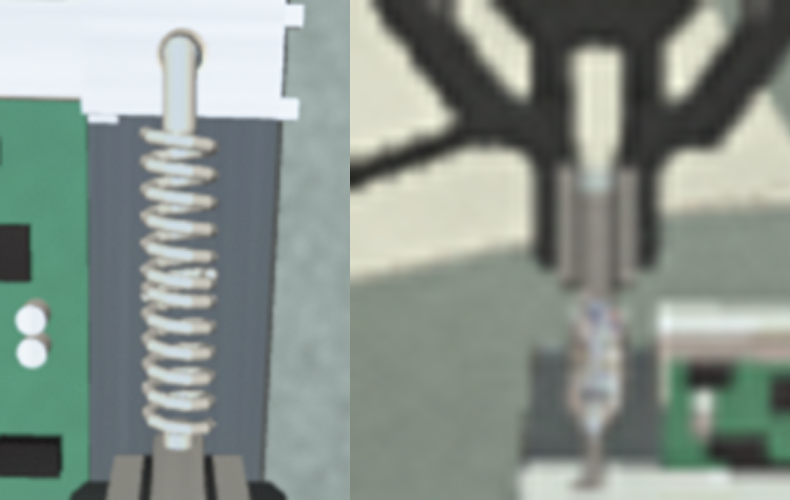

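Tension is about 6 N, as expected for this stretch, and the leg is still in the hole. Now I lower the eye gently onto the post and feel for contact.

Call:
{"name": "step_arm", "arguments": {"series": [{"rot": [0, 0, 0], "offset": [-0.5, 0, 0], "claw": 0}, {"rot": [0, 0, 0], "offset": [-0.5, 0, 0.7], "claw": 0}, {"rot": [0, 0, 0], "offset": [-0.5, 0, 1.4], "claw": 0}, {"rot": [0, 0, 0], "offset": [-0.5, 0, 2], "claw": 0}, {"rot": [0, 0, 0], "offset": [-0.5, 0, 2], "claw": 0}]}}

```text
time_s: 11.85
tool_pos: [0.634, -0.2298, 0.06]
orientation: [-2.104, -2.332, -0.002]
ft_force: [-1.1, 6.1, 1.3]
opening: 0.0084
```

Call:
{"name": "step_arm", "arguments": {"series": [{"rot": [0, 0, 0], "offset": [0, 0, 0.5], "claw": 0}, {"rot": [0, 0, 0], "offset": [0, 0, 1], "claw": 0}, {"rot": [0, 0, 0], "offset": [0, 0, 1], "claw": 0}]}}

```text
time_s: 12.15
tool_pos: [0.6342, -0.2298, 0.0593]
orientation: [2.104, 2.332, 0.002]
ft_force: [0.2, 6.1, 2.7]
opening: 0.009
```

Call:
{"name": "step_arm", "arguments": {"series": [{"rot": [0, 0, 0], "offset": [0, 0, 0.5], "claw": 0}, {"rot": [0, 0, 0], "offset": [0, 0, 1], "claw": 0}, {"rot": [0, 0, 0], "offset": [0, 0, 1], "claw": 0}]}}

```text
time_s: 12.45
tool_pos: [0.6341, -0.2299, 0.0582]
orientation: [2.104, 2.332, 0.002]
ft_force: [-1.8, 5.9, 2.8]
opening: 0.0091
```

Call:
{"name": "step_arm", "arguments": {"series": [{"rot": [0, 0, 0], "offset": [0, 0, 0.5], "claw": 0}, {"rot": [0, 0, 0], "offset": [0, 0, 1], "claw": 0}, {"rot": [0, 0, 0], "offset": [0, 0, 1], "claw": 0}]}}

```text
time_s: 12.75
tool_pos: [0.6341, -0.2299, 0.0572]
orientation: [2.104, 2.332, 0.002]
ft_force: [-1.6, 5.7, 3.2]
opening: 0.009
```

Call:
{"name": "step_arm", "arguments": {"series": [{"rot": [0, 0, 0], "offset": [0, 0, 0.5], "claw": 0}, {"rot": [0, 0, 0], "offset": [0, 0, 1], "claw": 0}, {"rot": [0, 0, 0], "offset": [0, 0, 1], "claw": 0}]}}

```text
time_s: 13.05
tool_pos: [0.6341, -0.2298, 0.0562]
orientation: [2.104, 2.332, 0.002]
ft_force: [0.4, 5.9, 2.6]
opening: 0.0091
```

Call:
{"name": "step_arm", "arguments": {"series": [{"rot": [0, 0, 0], "offset": [0, 0, 0.7], "claw": 0}, {"rot": [0, 0, 0], "offset": [0, 0, 1.4], "claw": 0}, {"rot": [0, 0, 0], "offset": [0, 0, 2], "claw": 0}, {"rot": [0, 0, 0], "offset": [0, 0, 2], "claw": 0}]}}

```text
time_s: 13.45
tool_pos: [0.6341, -0.2299, 0.0542]
orientation: [2.104, 2.332, 0.002]
ft_force: [-1.1, 6.2, 3.1]
opening: 0.0087
```

Call:
{"name": "step_arm", "arguments": {"series": [{"rot": [0, 0, 0], "offset": [0, 0, 0.7], "claw": 0}, {"rot": [0, 0, 0], "offset": [0, 0, 1.4], "claw": 0}, {"rot": [0, 0, 0], "offset": [0, 0, 2], "claw": 0}, {"rot": [0, 0, 0], "offset": [0, 0, 2], "claw": 0}]}}

```text
time_s: 13.85
tool_pos: [0.6341, -0.2299, 0.0522]
orientation: [2.104, 2.332, 0.002]
ft_force: [-0.3, 5.5, 3.2]
opening: 0.0094
```

Call:
{"name": "step_arm", "arguments": {"series": [{"rot": [0, 0, 0], "offset": [0, 0, 0.7], "claw": 0}, {"rot": [0, 0, 0], "offset": [0, 0, 1.4], "claw": 0}, {"rot": [0, 0, 0], "offset": [0, 0, 2], "claw": 0}, {"rot": [0, 0, 0], "offset": [0, 0, 2], "claw": 0}]}}

```text
time_s: 14.25
tool_pos: [0.6341, -0.2299, 0.0502]
orientation: [2.104, 2.332, 0.002]
ft_force: [-1.0, 6.3, 2.5]
opening: 0.0092
```

Call:
{"name": "step_arm", "arguments": {"series": [{"rot": [0, 0, 0], "offset": [0, 0, 0.5], "claw": 0}, {"rot": [0, 0, 0], "offset": [0, 0, 1], "claw": 0}, {"rot": [0, 0, 0], "offset": [0, 0, 1], "claw": 0}]}}

```text
time_s: 14.55
tool_pos: [0.6341, -0.2299, 0.0492]
orientation: [2.104, 2.332, 0.002]
ft_force: [-1.0, 5.7, 3.1]
opening: 0.0091
```

Call:
{"name": "step_arm", "arguments": {"series": [{"rot": [0, 0, 0], "offset": [0, 0, 0.5], "claw": 0}, {"rot": [0, 0, 0], "offset": [0, 0, 1], "claw": 0}, {"rot": [0, 0, 0], "offset": [0, 0, 1], "claw": 0}]}}

```text
time_s: 14.85
tool_pos: [0.6342, -0.2299, 0.0482]
orientation: [2.104, 2.332, 0.002]
ft_force: [0.1, 6.6, 2.9]
opening: 0.0093
```

Call:
{"name": "step_arm", "arguments": {"series": [{"rot": [0, 0, 0], "offset": [1, 0, 0], "claw": 0}, {"rot": [0, 0, 0], "offset": [2, 0, 0], "claw": 0}, {"rot": [0, 0, 0], "offset": [3, 0, 0], "claw": 0}, {"rot": [0, 0, 0], "offset": [3.5, 0, 0], "claw": 0}, {"rot": [0, 0, 0], "offset": [3.5, 0, 0], "claw": 0}]}}

```text
time_s: 15.35
tool_pos: [0.6338, -0.2266, 0.0483]
orientation: [2.104, 2.332, 0.001]
ft_force: [-0.6, 4.7, 3.6]
opening: 0.0092
```

Call:
{"name": "step_arm", "arguments": {"series": [{"rot": [0, 0, 0], "offset": [0.5, 0, 0], "claw": 0}, {"rot": [0, 0, 0], "offset": [1, 0, 0], "claw": 0}, {"rot": [0, 0, 0], "offset": [1, 0, 0], "claw": 0}]}}

```text
time_s: 15.65
tool_pos: [0.6337, -0.2256, 0.0482]
orientation: [2.104, 2.332, 0.001]
ft_force: [-1.0, 5.9, 2.3]
opening: 0.0091
```

Call:
{"name": "step_arm", "arguments": {"series": [{"rot": [0, 0, 0], "offset": [0.5, 0, 0], "claw": 0}, {"rot": [0, 0, 0], "offset": [1, 0, 0], "claw": 0}, {"rot": [0, 0, 0], "offset": [1, 0, 0], "claw": 0}]}}

```text
time_s: 15.95
tool_pos: [0.6337, -0.2247, 0.0483]
orientation: [2.104, 2.332, 0.001]
ft_force: [-0.6, 5.3, 2.4]
opening: 0.0091
```

Call:
{"name": "step_arm", "arguments": {"series": [{"rot": [0, 0, 0], "offset": [0.5, 0, 0], "claw": 0}, {"rot": [0, 0, 0], "offset": [1, 0, 0], "claw": 0}, {"rot": [0, 0, 0], "offset": [1, 0, 0], "claw": 0}]}}

```text
time_s: 16.25
tool_pos: [0.6335, -0.224, 0.0481]
orientation: [2.104, 2.332, 0.001]
ft_force: [-0.9, 3.7, 5.1]
opening: 0.0087
```

Call:
{"name": "step_arm", "arguments": {"series": [{"rot": [0, 0, 0], "offset": [0.5, 0, 0], "claw": 0}, {"rot": [0, 0, 0], "offset": [1, 0, 0], "claw": 0}, {"rot": [0, 0, 0], "offset": [1, 0, 0], "claw": 0}]}}

```text
time_s: 16.55
tool_pos: [0.6335, -0.2239, 0.0481]
orientation: [2.103, 2.331, -0.0]
ft_force: [-0.3, 0.3, 6.7]
opening: 0.009
```

```bash
python3 - <<'E'
from h import *
s=get_state(); print(s['time_s'],s['tool_pos'],s['ft_force'],s['wrist_torque'])
M=R.from_rotvec(s['orientation']).as_matrix()
a=np.radians(94.84);u=np.array([np.cos(a),np.sin(a)]);S=np.array([.6365,-.2579])
print('eye rel post',[float((s['tool_pos'][:2]-.030*M[:2,0]-S)@w*1e3) for w in (u,np.array([-u[1],u[0]]))])
E
```

```text
16.55 [ 0.63353171 -0.22386813  0.04813383] [-0.31948699  0.2508816   6.72786523] [0.59146436 0.18908461 0.11395064]
eye rel post [4.165923742255457, -0.4562533959624166]
```

Tension moved onto the post: the y force fell from 6 N to about 0.3 N and the tool stopped at eye ≈ +4 mm. Releasing.

Call:
{"name": "step_arm", "arguments": {"series": [{"rot": [0, 0, 0], "offset": [-0.7, 0, 0], "claw": 0}, {"rot": [0, 0, 0], "offset": [-0.7, 0, 0], "claw": 8}, {"rot": [0, 0, 0], "offset": [-0.7, 0, 0], "claw": 11}, {"rot": [0, 0, 0], "offset": [-0.7, 0, 0], "claw": 14}, {"rot": [0, 0, 0], "offset": [-0.7, 0, 0], "claw": 20}, {"rot": [0, 0, 0], "offset": [-0.7, 0, 0], "claw": 26}, {"rot": [0, 0, 0], "offset": [-0.7, 0, 0], "claw": 30}, {"rot": [0, 0, 0], "offset": [-0.7, 0, 0], "claw": 30}]}}

```text
time_s: 17.35
tool_pos: [0.6331, -0.2236, 0.0473]
orientation: [2.104, 2.333, -0.0]
ft_force: [0.5, -0.3, -0.6]
opening: 0.0298
```

```bash
python3 - <<'E'
from h import *
snap('wrist','w9'); snap('side','s9')
s=get_state(); print(s['time_s'],s['tool_pos'],s['ft_force'],s['opening'])
f=lambda n,x0,y0,x1,y1,k:cv2.resize(np.load('pics/%s.npz'%n)['im'][y0:y1,x0:x1],None,fx=k,fy=k,interpolation=cv2.INTER_CUBIC)
cv2.imwrite('pics/m9.png',np.hstack([f('w9',160,50,320,370,1.6),f('s9',220,130,280,190,8)[:, :440]][0:1]+[cv2.resize(f('s9',220,130,280,190,8),(512,512))])[:,:,::-1])
E
```

```text
17.45 [ 0.63311502 -0.22357746  0.04732596] [1.15642441 0.45157027 0.34144947] 0.029935466587776155
```

View pics/m9.png

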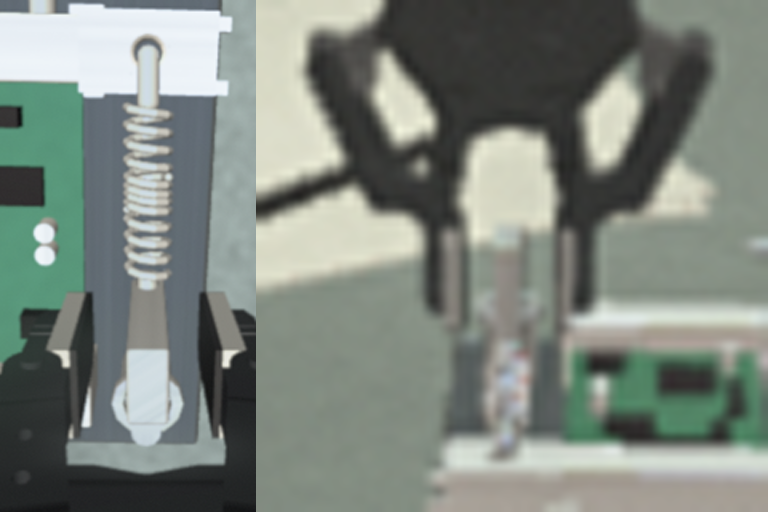

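The spring stays stretched and upright with the gripper open, and the eye sits round the post. I'll retract straight up and look from the side.

Call:
{"name": "step_arm", "arguments": {"series": [{"rot": [0, 0, 0], "offset": [0, 0, -10], "claw": 30}, {"rot": [0, 0, 0], "offset": [0, 0, -30], "claw": 30}, {"rot": [0, 0, 0], "offset": [0, 0, -60], "claw": 30}, {"rot": [0, 0, 0], "offset": [0, 0, -90], "claw": 30}, {"rot": [0, 0, 0], "offset": [-30, 0, -110], "claw": 30}, {"rot": [0, 0, 0], "offset": [-70, 0, -110], "claw": 30}, {"rot": [0, 0, 0], "offset": [-100, 0, -110], "claw": 30}, {"rot": [0, 0, 0], "offset": [-100, 0, -110], "claw": 30}, {"rot": [0, 0, 0], "offset": [-100, 0, -110], "claw": 30}, {"rot": [0, 0, 0], "offset": [-100, 0, -110], "claw": 30}]}}

```text
time_s: 18.45
tool_pos: [0.6434, -0.322, 0.1577]
orientation: [-2.103, -2.333, -0.0]
ft_force: [0.1, 0.3, -0.2]
opening: 0.0303
```

```bash
python3 - <<'E'
from h import *
snap('wrist','w10'); snap('side','s10'); snap('top','t10')
s=get_state(); print(s['time_s'],s['tool_pos'],s['ft_force'])
f=lambda n,x0,y0,x1,y1,k:cv2.resize(np.load('pics/%s.npz'%n)['im'][y0:y1,x0:x1],None,fx=k,fy=k,interpolation=cv2.INTER_CUBIC)
c=proj('w10',[.6365,-.2579,.04])[0]; e=proj('w10',[.626,-.149,.036])[0]; print(c,e)
x=int(c[0]); y=int(c[1]); 
cv2.imwrite('pics/m10.png',np.hstack([f('w10',150,0,350,300,2)[:,:400],cv2.resize(f('s10',225,145,285,235,6.667),(400,600))])[:,:,::-1])
E
```

```text
18.6 [ 0.64361547 -0.32177313  0.15775296] [ 0.68273846  0.13643787 -0.77974905]
[250.51165116 104.84864395] [251.51817247 -59.02604774]
```

View pics/m10.png

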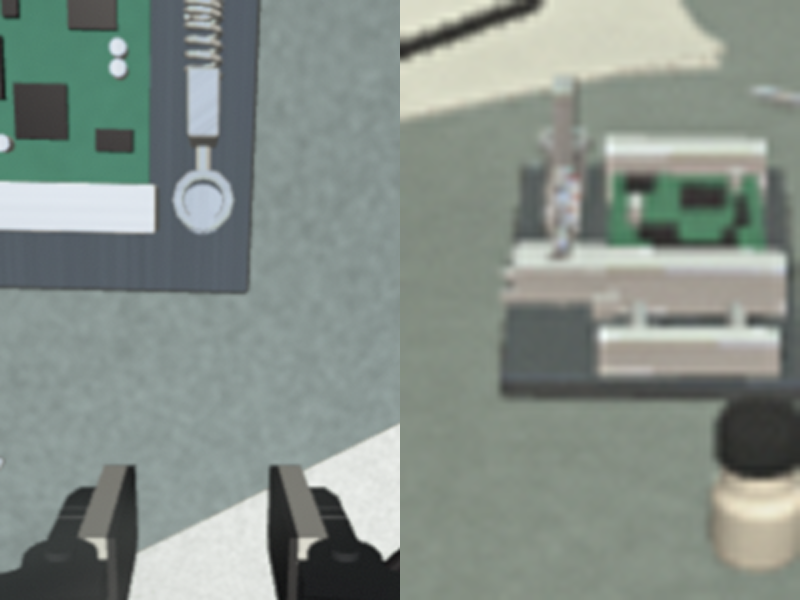

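The ring lies round the post, with the head and beak covering its far (-x) rim at crop (203,225). The leg is in the ear, the jaw is shut, and the jar and spool look untouched.

```bash
python3 -c "
from h import *
print(get_state()['time_s']); print(arm.hand_in())"
```

```text
18.6
the job is handed in; nothing more can be done
None
```

The spring is fitted and I handed the job in at 18.6 s of the 72 s allowed. The hand-in gives no verdict.

**What I did:**
1. I gripped the bare steel spring by its tab and lowered its leg into the ear hole, about 1.4 mm to the +y side of the post line. It entered at the first place I tried.
2. I pulled the jaw shut and stretched the spring by about 25 mm, with a pull of about 6 N.
3. I lowered the eye over the post, then eased off until the post took the pull. I released the tab and backed away.

**Last checks:**
- **Spring:** the wrist view shows the eye round the post, with the beak over its -x rim. The side view shows the leg still in the ear. The tab stands upright and the spring stays stretched with nothing holding it.
- **Jaw:** it is up against the board. With the jaw pulled in, I measured the hole about 110 mm from the post; shut is 109 mm, and the camera is good to about 2 mm.
- **Forces:** readings were taken only at the end of each move. The highest on the clamp was about 8 N upward. It reads 0 N within noise since I backed away.
- **Other objects:** the jar was in place in the last side view. I never went near the spool or screwdriver, but I did not check them in a final full picture.

One reading differed slightly from plan: the eye came to rest about 1 mm further in +x than my estimate, which is within camera error.

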